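Close and latch the instrument case

TASK

The black instrument case is packed and stands open: using only the fingertips, gently push its lid down until it is fully shut, then push both front latches in until they lie flat against the case, and move clear. Push the lid home before either latch; do not slam the lid, do not lift the case or shove it out of its place, and leave the bottles and the stamp beside it alone.

Things in the scene. Friction and masses are not known exactly. Their poses are not given: they have to be found in the camera images.
- case: Open black case (not the shut one at the right rear), loose, about 1.6 kg, 227 (x) x 314 (y) x 120 mm high when shut; lid hinged at the back, two latches and a fixed handle in front. Origin: centre of underside; x points from front (robot's side) to back, y left, z up. Tray walls end 78 mm up, front wall at x = -88 mm. A counter and an ink pad lie inside, below the walls' tops.
- case_lid (a joint): Lid angle in rad: 0 = fully shut, positive = open (0.65 to 1.05 at the start, 1.66 = stop). Stiff hinge: the lid stays where it is left and needs about 2 to 6 N at its front edge to move.
- lid_hinge (a point): Middle of the lid's hinge line, which runs along the case's y, at (110, 0, 78) mm in the case's frame; axes as the case's.
- lid_edge (a point): Point on the lid's flat outer (top) face, midway along its width (310 mm) and 10 mm from its front edge; 189 mm in front of the hinge line and 40 mm above it when shut, then 118 mm above the table. Its axes turn with the lid (z = outward normal of the outer face, x towards the hinge). The lid is 40 mm deep with a front wall.
- case_latch_l (a joint): Angle of the left latch (+y side) in rad: 0 = shut, flat against the front, positive = swung out towards the robot and down about its lower edge (0.45 to 0.85 at the start). It stays where it is left; about 1 N at its free end moves it, two to three times as much half-way down.
- case_latch_r (a joint): The same for the right latch (-y side).
- latch_left_end (a point): Middle of the free (upper) end of the left latch, on its outer face. The latch is a plate 34 mm wide, 34 mm long and 5 mm thick; it turns about the line z = 64 mm, x = -97 mm in the case's frame, at y = +95 mm. Shut, this point is at (-98.5, 95, 97) mm in the case's frame, and the latch spans heights 63 to 97 mm, 10 mm in front of the lid's front wall.
- latch_right_end (a point): The same point of the right latch, at y = -95 mm.
- pump_bottle: Dark pump bottle, 50 mm wide, 160 mm tall, standing upright to the left of the case, about 60 to 90 mm from its side (the three bystanders swap places); origin at the centre of its underside. Leave alone.
- dropper: Amber dropper bottle, 30 mm wide, 102 mm tall, standing upright to the left of the case; origin at the centre of its underside. Leave alone.
- stamp: Self-inking hand stamp, 39 x 58 x 74 mm tall, standing to the left of the case; origin at the centre of its underside. Leave alone.

How it is judged:
By the outcome, as a careful person would: the job done as asked, in the order asked, and still so for the second after the job is handed in, with the robot touching nothing.
It also fails if it takes over 56 s, if anything falls off the work surface, if the arm or the gripper's body presses on something with over 40 N, if the wrist force passes 120 N, or if a joint passes its speed limit or range.

ROBOT

A 6-joint arm with a two-finger parallel gripper is mounted at the origin on a cart in front of the work surface, level with it; the furniture and walls round the work are solid. World frame = base frame: x ahead of the robot, y to its left, z up, the work surface at z = 0. Lengths are in mm, angles in rad, forces in N, time in s.
With the tool pointing down it reaches from about 375 to 975 mm from the base axis. Payload 3.8 kg.
Tool frame: the origin (TCP) lies at the very end of the fingers, on their centre line; the grasp point (between the pads) lies 19 mm behind it; y points along the fingers, z is the direction in which the jaws open and shut, and the axes are right-handed (so a half turn about y gives the same grasp; the last joint's range is limited). The gripper opens to 85 mm and grips with 20 to 120 N. Pads are 22 mm wide; open, the fingers measure 114 mm over their backs; the gripper's body (76 mm by 85 mm) begins 54 mm behind the grasp point. The pads swing forward as they close: fully open they stand 13 mm farther back than shut.
Start: joints at [-0.037, 0.264, 1.604, -0, 1.274, -0.037], TCP at [674.995, -0.002, 231.28] pointing down, gripper open.
Joint ranges: [-2.63, 2.63], [-0.94, 2.18], [0.31, 2.57], [-1.31, 4.45], [0, 2.66], [-2.55, 2.55]. Speed limits (rad/s): [2.57, 2.57, 3.14, 3.14, 3.14, 3.14].

INTERFACE

Orientations are given as a 3x3 rotation matrix whose columns are the frame's x, y, z axes.
In Python, from cell import arm, viewer, sign_off gives the robot as it stands.
- The arm moves only by the tool arm_command, never from a script. Its arguments are lists of equal length, an entry for each row: "xyz": the shift along the tool's x, y, z in cm, a list of three; "yaw": the turn about the tool's y in rad. In form: {"xyz": [[tx, ty, tz], ...], "yaw": [yaw, ...]}. A call has 1 to 10 rows; each row shifts and turns the commanded pose from where the row before left it, along the tool's axes as they then stand; what a row does not reach is not made up. A row lasts 1/10 s, in which the tool goes at most 50 mm and 8.59 degrees, less where a joint would pass 70% of its speed; a pose out of reach is approached as far as the arm can. A call with a gripper value outside its range is refused whole. "hand" is the closure, from 0 (fully open) to 1 (shut), set as the call begins (left out, the last holds). The fingers move at their own pace and stop on an object; "newtons" is the grip in N (left out, the last holds). Time passes only in rows, so rows that do not move let the fingers close. It gives the time, the measured TCP pose, the force and the opening at its end, in the units of the state.
- arm.get_state(): the state, without advancing time (a new reading comes with each control period).
- viewer.snapshot(name): name is "scene" or "side" or "wrist"; returns the picture (420x560x3 uint8, red, green, blue); there is no depth.
- viewer.calibration(name): a dict with "K" (3x3 intrinsics, pixels), "k1" (the pictures are not rectified: a ray, as slopes to the right and down, at radius r is drawn at 1 + k1 r^2 times it, then the intrinsics apply), "rvec" (rotation vector, rad) and "tvec" (3), from world to camera coordinates, as OpenCV has them. Camera axes: x right, y down, z forward; pixel columns grow to the right and rows downward; lengths in mm; the calibration is good to about 2 mm. A picture is of the moment at which its call begins: read the wrist's pose just before it. calibration takes no time and is no camera call; for the wrist camera it gives the pose at the moment of the call.
- sign_off(): hands the job in, once; it reports no verdict.
The state is a dict: "time": time; "joint_pos": joint angles; "joint_vel": joint speeds; "tau": joint torques, N m; "ee_pos": TCP position; "tool_rot": TCP orientation; "ft_force": force on the tool from outside, world axes, zero at the start; "moment": the same for the moment, N m; "gripper_width": finger opening in mm.
Only numpy, scipy, OpenCV 4.12 (cv2) and the standard library are available. Lean on these libraries where they do the work, as an engineer would, in place of code of your own. Each camera call takes 0.05 s, during which the arm holds its last target.

## Working session

There is one attempt and no reset: what is moved stays moved. The work goes in short steps, Python scripts to look and compute and a tool call to move; the robot and the scene stay as the last step left them, time stands still between calls to the robot, and variables do not carry over. Pictures are saved under pics/ and viewed, and the job is handed in when it is done.

Besides the shell and the picture viewer there is one more tool, called as name([rows], argument=value, ...), one row to a line, values as JSON. arm_command: Moves the arm, as the interface text tells. Its arguments: {"type":"object","properties":{"xyz":{"type":"array"},"yaw":{"type":"array"},"hand":{"type":"number"},"newtons":{"type":"number"}},"required":["xyz","yaw"]}

```bash
mkdir -p pics; ls; python3 - <<'E'
from cell import arm, viewer
import cv2
s=arm.get_state();print(s)
for n in("scene","side","wrist"):
    c=viewer.calibration(n);print(n,c)
    cv2.imwrite(f"pics/{n}0.png",viewer.snapshot(n)[:,:,::-1])
E
```

```text
pics
{'time': 0.0, 'joint_pos': array([-3.68754059e-02,  2.64711693e-01,  1.60539143e+00,  5.98885546e-06,
        1.27371488e+00, -3.69102238e-02]), 'joint_vel': array([ 0.00150567,  0.00031695, -0.00010337,  0.00055628, -0.00192959,
       -0.00014785]), 'tau': array([ 6.10465631e-04, -5.15121067e+01, -3.67308676e+01, -4.07824507e-05,
        1.31324201e-02,  1.46811578e-05]), 'ee_pos': array([6.74255906e+02, 4.41954104e-02, 2.29980565e+02]), 'tool_rot': array([[ 3.29607210e-05, -2.22362628e-03,  9.99997527e-01],
       [-9.99999996e-01,  8.77647172e-05,  3.31559587e-05],
       [-8.78382266e-05, -9.99997524e-01, -2.22362338e-03]]), 'ft_force': array([ 0.30820492,  0.17046897, -0.01699636]), 'moment': array([-0.01305627,  0.04209301,  0.02135175]), 'gripper_width': 85.43158632822141}
scene {'K': array([[423.17004364,   0.        , 283.88416273],
       [  0.        , 423.17004364, 210.50730062],
       [  0.        ,   0.        ,   1.        ]]), 'k1': -0.07089521569012676, 'rvec': array([ 1.07664829, -2.04925009,  1.28923671]), 'tvec': array([496.7014503 , 271.95310109, 558.54242158])}
side {'K': array([[453.89518279,   0.        , 293.92923413],
       [  0.        , 453.89518279, 208.57405947],
       [  0.        ,   0.        ,   1.        ]]), 'k1': 0.046653262298282455, 'rvec': array([ 0.57112216, -2.621123  ,  1.28027561]), 'tvec': array([ 624.21795626,  130.62505676, 1026.65349057])}
wrist {'K': array([[294.70319557,   0.        , 282.25312033],
       [  0.        , 294.70319557, 209.80012341],
       [  0.        ,   0.        ,   1.        ]]), 'k1': -0.049884082941571775, 'rvec': array([-2.81056226e+00, -1.65809440e-03,  1.46384766e-03]), 'tvec': array([-674.26589598,  -42.05625687,  381.41680086])}
```

View pics/scene0.png

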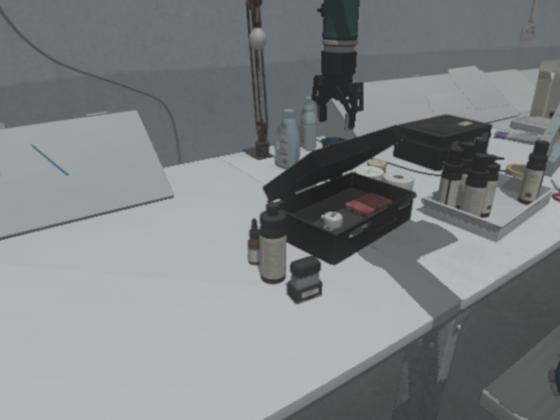

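View pics/side0.png

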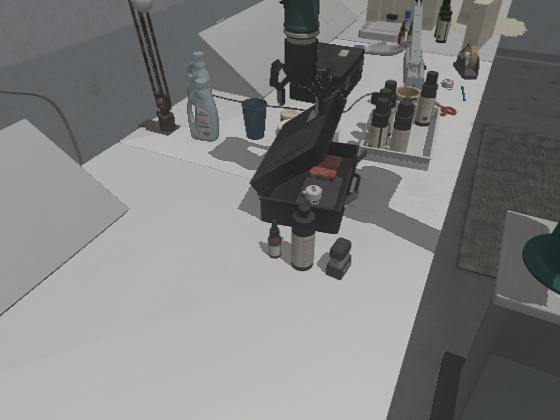

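View pics/wrist0.png

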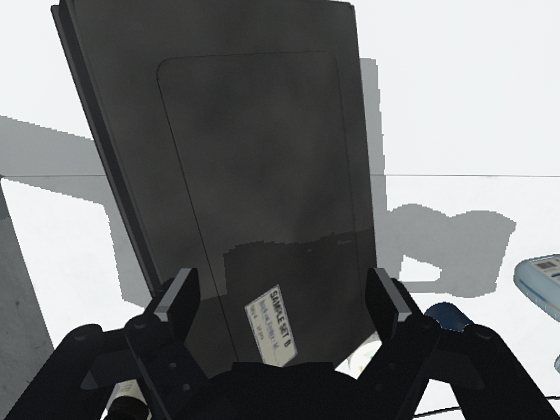

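```bash
python3 - <<'E'
import cv2
def crop(n,x0,y0,x1,y1,f):
    im=cv2.imread(f"pics/{n}0.png")[y0:y1,x0:x1]
    im=cv2.resize(im,None,fx=f,fy=f,interpolation=cv2.INTER_CUBIC)
    im=cv2.convertScaleAbs(255*(im/255.)**0.55)
    for i in range(0,im.shape[1],20*f): cv2.putText(im,str(x0+i//f),(i,10),0,.35,(0,0,255),1);cv2.line(im,(i,12),(i,16),(0,0,255),1)
    for i in range(0,im.shape[0],20*f): cv2.putText(im,str(y0+i//f),(0,i+4),0,.35,(0,0,255),1)
    cv2.imwrite(f"pics/{n}0c.png",im)
crop("scene",260,120,420,260,5)
crop("side",240,90,380,240,4)
E
```

```text
(no output)
```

View pics/scene0c.png

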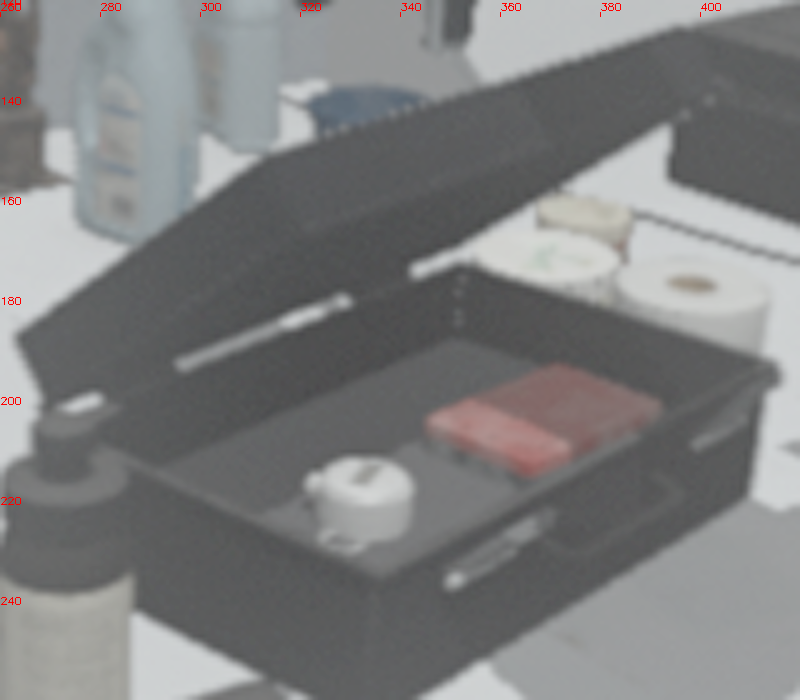

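View pics/side0c.png

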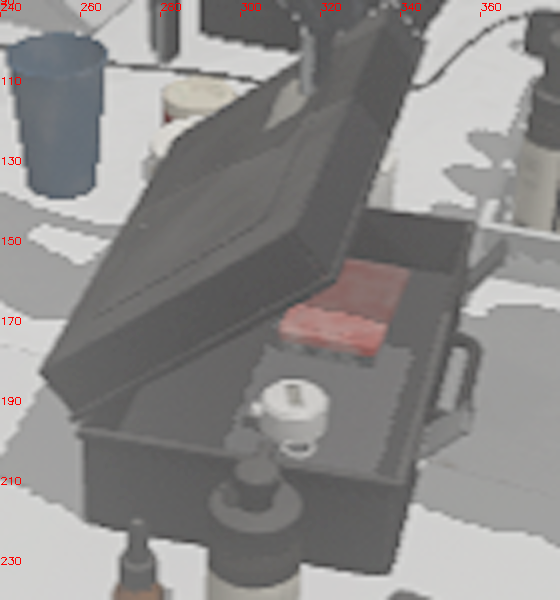

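```bash
cat > h.py <<'E'
import numpy as np,cv2
from scipy.optimize import least_squares
def proj(c,P):
    P=np.atleast_2d(P).astype(float);R=cv2.Rodrigues(np.array(c["rvec"]))[0]
    q=P@R.T+np.array(c["tvec"]);u=q[:,:2]/q[:,2:];r2=(u**2).sum(1,keepdims=True)
    u=u*(1+c["k1"]*r2);K=c["K"];return u*[K[0,0],K[1,1]]+[K[0,2],K[1,2]]
def c2w(p,P):
    P=np.atleast_2d(P).astype(float);c,s=np.cos(p[2]),np.sin(p[2])
    return P@np.array([[c,-s,0],[s,c,0],[0,0,1]]).T+[p[0],p[1],0]
def lid(a,P):  # P in case frame when shut
    P=np.atleast_2d(P).astype(float)-[110,0,78];c,s=np.cos(a),np.sin(a)
    x=P[:,0]*c+P[:,2]*s;z=-P[:,0]*s+P[:,2]*c   # front (-x) goes up
    return np.c_[x,P[:,1],z]+[110,0,78]
def latch(a,sy,w=17):
    out=[]
    for h,t in((0,0),(33,0),):
        for yy in(-w,w):
            # free end at (-1.5,33) rel hinge, rotated towards -x
            x0,z0=-1.5,h-0
            c,s=np.cos(a),np.sin(a)
            out.append([-97+x0*c-z0*s,sy*95+yy,64+z0*c+x0*s*1.0])
    return np.array(out)
E
cat > fit.py <<'E'
from h import *
from cell import viewer
W=155
obs=[("scene",'t',(-88,W,78),(336,234.6)),("scene",'t',(-88,-W,0),(410,219.4)),
("scene",'l',(-89,W,118),(314,151)),("scene",'l',(-89,W,78),(324,166.4)),("scene",'l',(-89,-W,118),(398,125)),
("side",'l',(110,W,118),(250.5,183)),("side",'l',(-89,W,118),(314.5,143.3)),("side",'l',(-89,W,78),(323.8,160)),
("side",'t',(-88,W,0),(337.5,233)),("side",'t',(-88,W,78),(342.5,210.5)),("side",'t',(-88,-W,78),(358,145.5)),("side",'t',(110,W,0),(261.3,220))]
C={n:viewer.calibration(n) for n in("scene","side","wrist")}
def res(p):
    return np.array([proj(C[n],c2w(p,np.array([P]) if k=='t' else lid(p[3],P)))[0]-o for n,k,P,o in obs])
r=least_squares(lambda p:res(p).ravel(),[680,0,0,.8],loss="soft_l1",x_scale=[10,10,.1,.1])
print(r.x.round(3));
for o,e in zip(obs,res(r.x)):print(o[0],o[1],o[2],e.round(1))
p=r.x;np.save("p.npy",p)
for n in C:
    im=cv2.imread(f"pics/{n}0.png");f=1
    def poly(P,col):
        q=proj(C[n],c2w(p,P));cv2.polylines(im,[(q*8).round().astype(int)],True,col,1,cv2.LINE_AA,3)
    for z in(0,78):poly([(-88,W,z),(-88,-W,z),(110,-W,z),(110,W,z)],(0,255,0))
    for z in(78,118):poly(lid(p[3],[(-89,W,z),(-89,-W,z),(110,-W,z),(110,W,z)]),(0,0,255))
    for sy in(1,-1):
        for a in(.45,.85):
            l=latch(a,sy);poly(l[[0,1,3,2]],(255,0,255) if a<.5 else (255,255,0))
    if n!="wrist":
        x0,y0,x1,y1=(260,120,420,260) if n=="scene" else (240,90,380,240)
        im=cv2.resize(im[y0:y1,x0:x1],None,fx=(5 if n=="scene" else 4),fy=(5 if n=="scene" else 4),interpolation=2)
        im=cv2.convertScaleAbs(255*(im/255.)**0.55)
    cv2.imwrite(f"pics/{n}_fit.png",im)
print("edge",c2w(p,lid(p[3],(-79,0,118))), "hinge",c2w(p,(110,0,78)))
E
python3 fit.py
```

```text
[ 6.26628e+02 -1.67790e+01  1.80000e-01  6.89000e-01]
scene t (-88, 155, 78) [ 1.3 -1. ]
scene t (-88, -155, 0) [ 1.1 -0.4]
scene l (-89, 155, 118) [-0.2 -1.3]
scene l (-89, 155, 78) [-0.8  1.6]
scene l (-89, -155, 118) [ 0.4 -2.2]
side l (110, 155, 118) [-2.1  0.6]
side l (-89, 155, 118) [-0.1  2.4]
side l (-89, 155, 78) [ 1.5 -0.2]
side t (-88, 155, 0) [0.9 1.3]
side t (-88, 155, 78) [-1.6 -1.5]
side t (-88, -155, 78) [ 0.5 -1.8]
side t (110, 155, 0) [-1.2  0.9]
edge [[616.31087225 -18.65350391 229.01008789]] hinge [[734.85606949   2.88691317  78.        ]]
```

View pics/scene_fit.png

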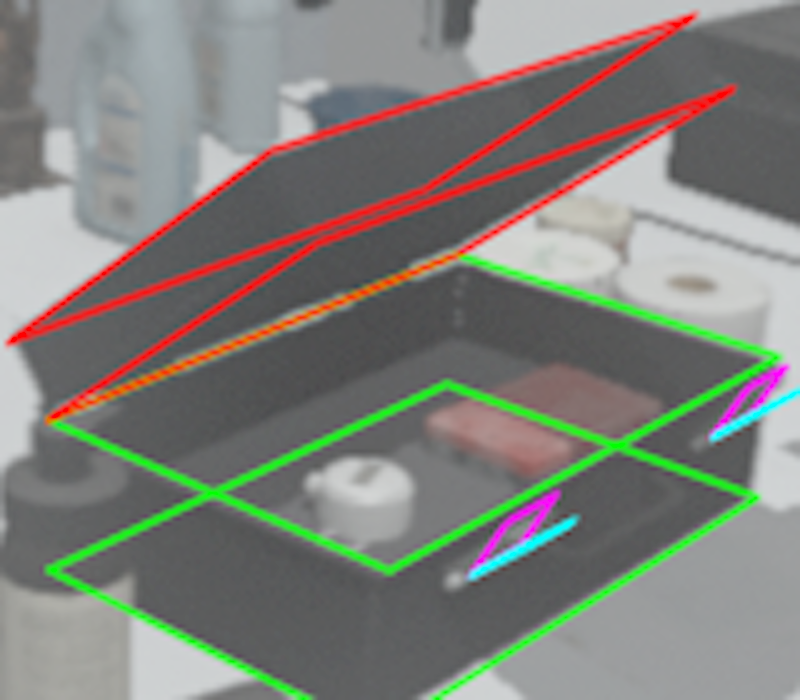

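View pics/side_fit.png

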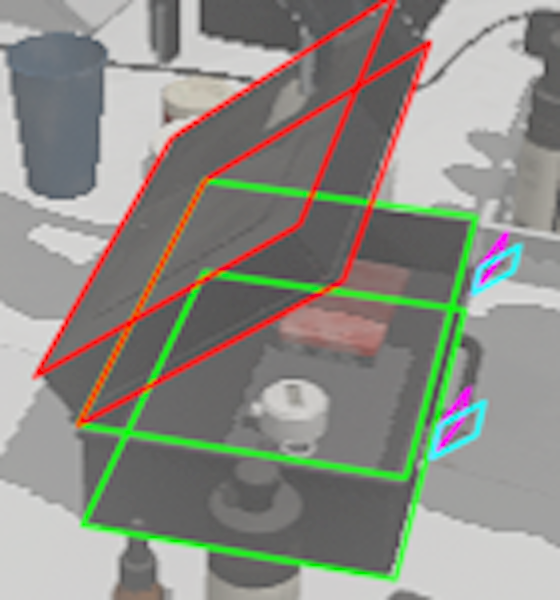

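View pics/wrist_fit.png

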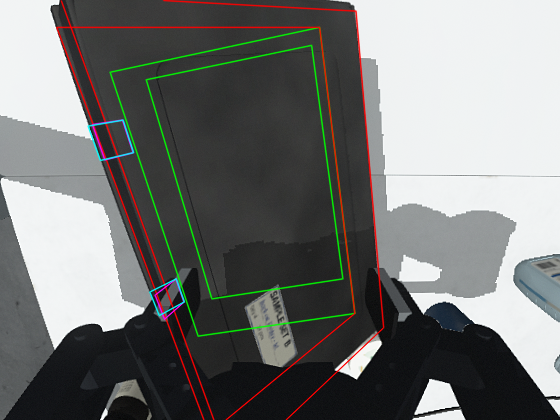

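arm_command([
  [0, -1, 0],
  [0, -1, 0],
  [0, -1, 0],
  [0, -0.5, 0],
  [0, 0, 0],
  [0, 0, 0],
  [0, 0, 0],
  [0, 0, 0],
  [0, 0, 0],
  [0, 0, 0],
], yaw=[-0.14, -0.14, -0.14, -0.14, -0.14, -0.14, -0.14, -0.14, -0.14, -0.14], hand=1, newtons=30)

```text
time: 1.15
ee_pos: [674.7, 0.0, 265.7]
tool_rot: [[0.986, -0.001, 0.164], [-0.164, 0.0, 0.986], [-0.001, -1.0, -0.0]]
ft_force: [0.2, 0.2, 1.4]
gripper_width: 0.1
```

arm_command([
  [0, 0, 0],
  [0, 0, 0],
  [0, 0, 0],
], yaw=[-0.14, -0.14, -0.07])

```text
time: 1.45
ee_pos: [674.7, 0.0, 265.7]
tool_rot: [[0.983, -0.001, -0.183], [0.183, 0.0, 0.983], [-0.001, -1.0, 0.0]]
ft_force: [0.3, -0.2, 0.9]
gripper_width: 0.1
```

```bash
cat > st.py <<'E'
from h import *
from cell import arm,viewer
import sys
s=arm.get_state();p=np.load("p.npy");d=s["ee_pos"]-[p[0],p[1],0];c,sn=np.cos(p[2]),np.sin(p[2])
print("t",s["time"],"case xyz",round(d[0]*c+d[1]*sn,1),round(-d[0]*sn+d[1]*c,1),round(d[2],1),"F",s["ft_force"].round(2),"w",s["gripper_width"].round(1))
print(s["tool_rot"].round(3).tolist(), s["joint_pos"].round(2))
for a in sys.argv[1:]:
    n,o=a.split(":");cv2.imwrite(f"pics/{o}.png",viewer.snapshot(n)[:,:,::-1])
E
python3 st.py wrist:w1
```

```text
Traceback (most recent call last):
  File "st.py", line 5, in <module>
    print("t",s["time"],"case xyz",round(d[0]*c+d[1]*sn,1),round(-d[0]*sn+d[1]*c,1),round(d[2],1),"F",s["ft_force"].round(2),"w",s["gripper_width"].round(1))
                                                                                                                                 ^^^^^^^^^^^^^^^^^^^^^^^^
AttributeError: 'float' object has no attribute 'round'
```

```bash
sed -i 's/s\["gripper_width"\].round(1)/round(s["gripper_width"],1)/' st.py; python3 st.py wrist:w1 side:s1
```

```text
t 1.45 case xyz 50.3 7.9 265.7 F [ 0.25 -0.18  0.87] w 0.1
[[0.983, -0.001, -0.183], [0.183, 0.0, 0.983], [-0.001, -1.0, 0.0]] [-0.04  0.25  1.56 -0.    1.33 -1.79]
```

View pics/w1.png

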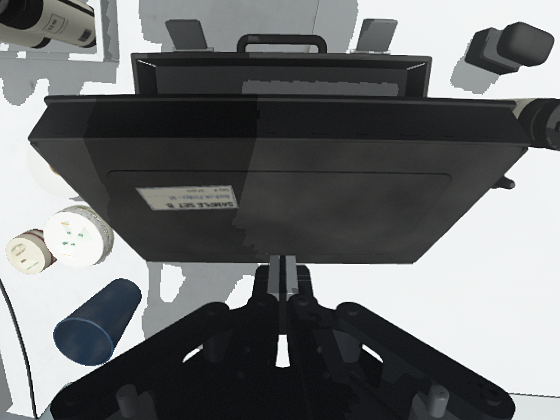

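View pics/s1.png

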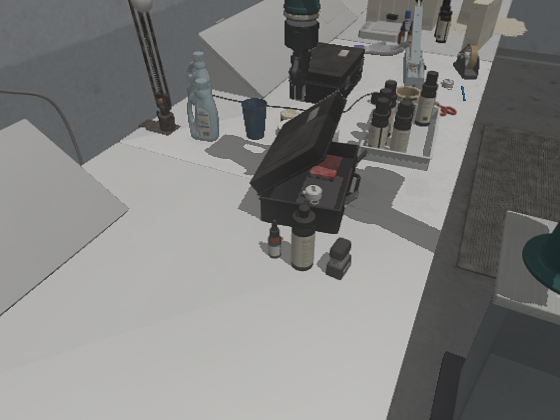

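```bash
cat > fit2.py <<'E'
exec(open("fit.py").read().split("C={")[0])
C={n:viewer.calibration(n) for n in("scene","side","wrist")}
obs+=[("wrist",'l',(-89,-W,118),(32,141)),("wrist",'l',(-89,W,118),(528,149)),("wrist",'l',(-89,-W,78),(47,97)),("wrist",'l',(-89,W,78),(516,100)),
("wrist",'t',(-88,-W,78),(134,54)),("wrist",'t',(-88,W,78),(430,54))]
obs+=[("wrist",'R',0,(215,50)),("wrist",'R',2,(167,20)),("wrist",'R',3,(197,20)),("wrist",'L',2,(365,19)),("wrist",'L',3,(396,20)),("wrist",'L',0,(359,50))]
def P3(p,k,P):
    if k=='t':return c2w(p,P)
    if k=='l':return c2w(p,lid(p[3],P))
    return c2w(p,latch(p[4] if k=='L' else p[5],1 if k=='L' else -1)[P])
def res(p):
    return np.array([(proj(C[n],P3(p,k,P))[0]-o) for n,k,P,o in obs])
r=least_squares(lambda p:res(p).ravel(),[626,-17,.18,.7,.6,.6],loss="soft_l1",x_scale=[10,10,.1,.1,.1,.1])
print(r.x.round(3))
for o,e in zip(obs,res(r.x)):print(o[0],o[1],o[2],e.round(1))
np.save("p.npy",r.x);p=r.x
for k in(1,-1): print(k,latch(p[4] if k==1 else p[5],k)[2:].round(1).tolist())
E
python3 fit2.py
```

```text
[ 6.2543e+02 -9.9130e+00  1.7400e-01  7.0000e-01  6.1300e-01  5.3800e-01]
scene t (-88, 155, 78) [-1.4  0.1]
scene t (-88, -155, 0) [-0.1  0.6]
scene l (-89, 155, 118) [-3.6 -1.6]
scene l (-89, 155, 78) [-4.2  1.3]
scene l (-89, -155, 118) [-1.4 -2.4]
side l (110, 155, 118) [-3.4  2.1]
side l (-89, 155, 118) [-2.   3.3]
side l (-89, 155, 78) [-0.2  0.6]
side t (-88, 155, 0) [-0.   3.3]
side t (-88, 155, 78) [-2.5  0.4]
side t (-88, -155, 78) [ 0.5 -0.4]
side t (110, 155, 0) [-2.3  2.4]
wrist l (-89, -155, 118) [-11.7   0.2]
wrist l (-89, 155, 118) [ 9.7 -4.5]
wrist l (-89, -155, 78) [1.  0.1]
wrist l (-89, 155, 78) [-4.9  0.1]
wrist t (-88, -155, 78) [-3.5  0.2]
wrist t (-88, 155, 78) [1.  2.3]
wrist R 0 [-39.5  -4.7]
wrist R 2 [-3.   0.2]
wrist R 3 [ 2.1 -0.4]
wrist L 2 [-2.5 -0.1]
wrist L 3 [1.5 0. ]
wrist L 0 [-4.4 -3.9]
1 [[-117.2, 78.0, 90.1], [-117.2, 112.0, 90.1]]
-1 [[-115.2, -112.0, 91.6], [-115.2, -78.0, 91.6]]
```

arm_command([
  [-1, 0, 0],
  [-1, 0, 0],
  [-1, 0, 0],
  [-1, 0, 0],
  [0, 1, 0],
  [0, 1, 0],
  [0, 1, 0],
  [0, 0, 0],
], yaw=[0, 0, 0, 0, 0, 0, 0, 0])

```text
time: 2.35
ee_pos: [634.3, -7.0, 233.1]
tool_rot: [[0.984, -0.005, -0.178], [0.178, 0.0, 0.984], [-0.005, -1.0, 0.001]]
ft_force: [0.4, -0.7, -0.3]
gripper_width: 0.3
```

```bash
python3 st.py wrist:w2 side:s2; python3 -c "
import cv2
im=cv2.imread('pics/s2.png')[40:240,200:400];cv2.imwrite('pics/s2c.png',cv2.convertScaleAbs(cv2.resize(im,None,fx=3,fy=3,interpolation=2),alpha=1.6))"
```

```text
t 2.35 case xyz 9.2 1.3 233.1 F [ 0.45 -0.67 -0.33] w 0.3
[[0.984, -0.005, -0.178], [0.178, 0.0, 0.984], [-0.005, -1.0, 0.001]] [-0.05  0.19  1.69  0.    1.27 -1.8 ]
```

View pics/w2.png

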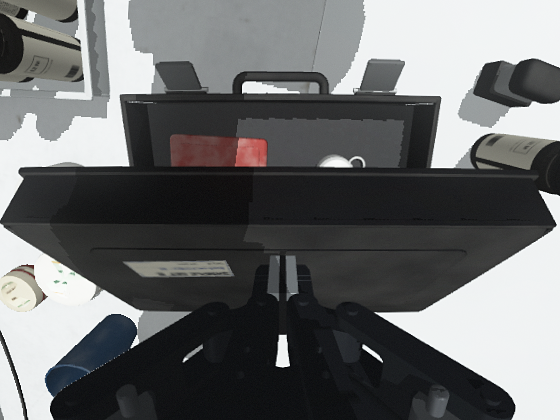

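View pics/s2c.png

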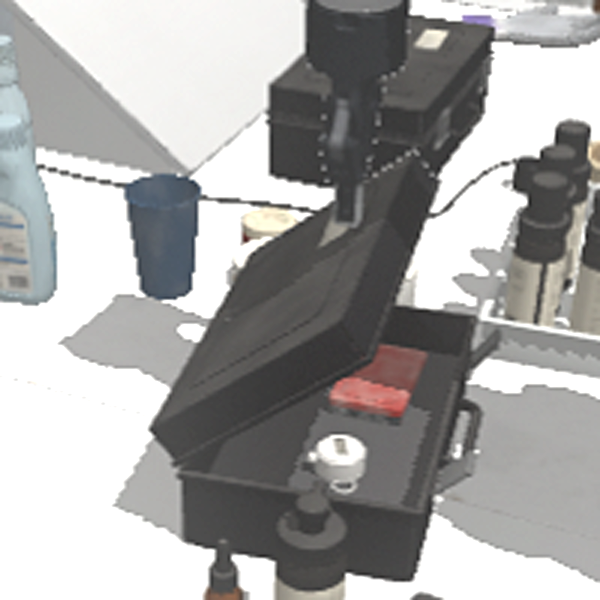

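arm_command([
  [0, 0.4, 0],
  [0, 0.4, 0],
  [-0.3, 0.25, 0],
  [-0.3, 0.25, 0],
  [-0.3, 0.25, 0],
  [-0.3, 0.25, 0],
], yaw=[0, 0, 0, 0, 0, 0])

```text
time: 3.05
ee_pos: [625.0, -9.1, 219.4]
tool_rot: [[0.984, 0.004, -0.178], [0.178, 0.0, 0.984], [0.004, -1.0, -0.0]]
ft_force: [3.1, 1.0, 0.9]
gripper_width: -0.1
```

arm_command([
  [-0.28, 0.25, 0],
  [-0.28, 0.25, 0],
  [-0.28, 0.25, 0],
  [-0.28, 0.25, 0],
  [-0.27, 0.26, 0],
], yaw=[0, 0, 0, 0, 0])

```text
time: 3.55
ee_pos: [610.0, -11.8, 205.4]
tool_rot: [[0.984, 0.0, -0.178], [0.178, 0.0, 0.984], [0.0, -1.0, -0.0]]
ft_force: [4.9, 0.8, 1.0]
gripper_width: -0.3
```

```bash
python3 st.py wrist:w3 
```

```text
t 3.55 case xyz -15.6 0.8 205.4 F [4.89 0.75 1.  ] w -0.3
[[0.984, 0.0, -0.178], [0.178, 0.0, 0.984], [0.0, -1.0, -0.0]] [-0.06  0.16  1.78  0.    1.2  -1.81]
```

View pics/w3.png

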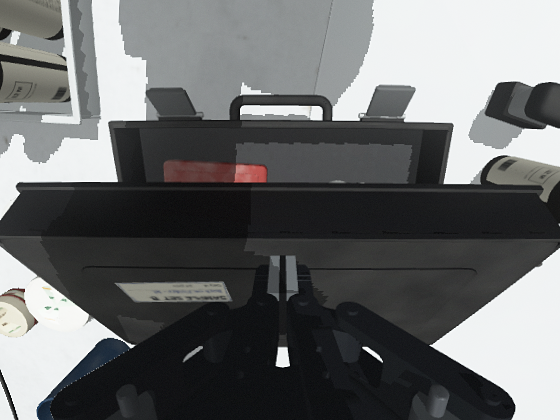

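arm_command([
  [-0.1, 0.3, 0],
  [-0.15, 0.3, 0],
  [-0.15, 0.3, 0],
  [-0.15, 0.3, 0],
], yaw=[0, 0, 0, 0])

```text
time: 4.0
ee_pos: [603.6, -13.2, 193.8]
tool_rot: [[0.984, -0.002, -0.178], [0.178, -0.001, 0.984], [-0.003, -1.0, -0.0]]
ft_force: [-1.5, -0.4, 4.6]
gripper_width: -0.2
```

```bash
python3 st.py wrist:w4 side:s4;  python3 -c "
import cv2
im=cv2.imread('pics/s4.png')[40:240,200:400];cv2.imwrite('pics/s4c.png',cv2.convertScaleAbs(cv2.resize(im,None,fx=3,fy=3,interpolation=2),alpha=1.6))"
```

```text
t 4.0 case xyz -22.1 0.6 193.8 F [-1.47 -0.35  4.62] w -0.2
[[0.984, -0.002, -0.178], [0.178, -0.001, 0.984], [-0.003, -1.0, -0.0]] [-0.06  0.16  1.8  -0.    1.18 -1.81]
```

View pics/s4c.png

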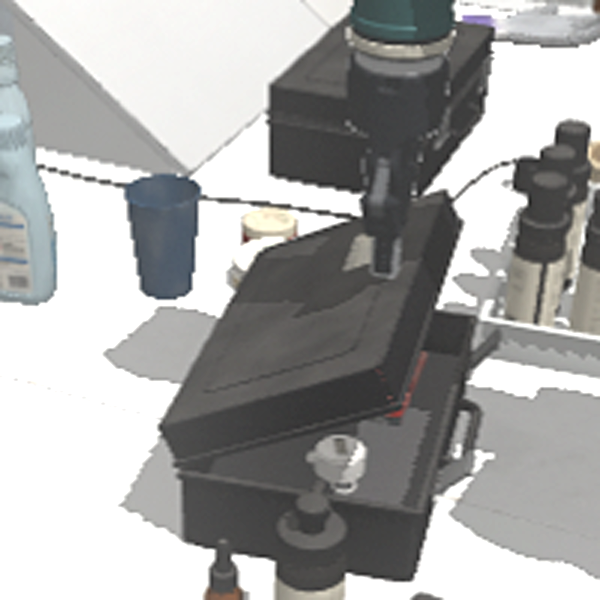

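View pics/w4.png

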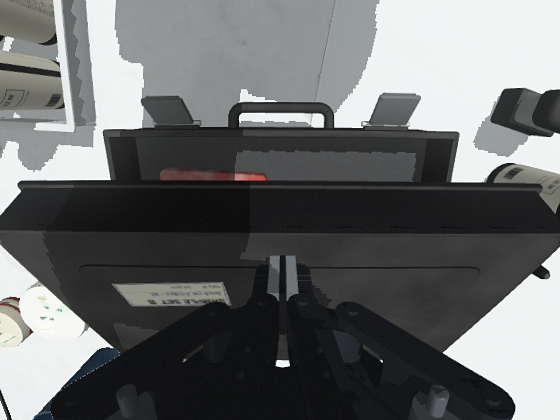

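arm_command([
  [-0.2, 0.28, 0],
  [-0.2, 0.28, 0],
  [-0.2, 0.28, 0],
  [-0.2, 0.28, 0],
  [-0.18, 0.28, 0],
  [-0.18, 0.28, 0],
  [-0.17, 0.28, 0],
  [-0.16, 0.28, 0],
], yaw=[0, 0, 0, 0, 0, 0, 0, 0])

```text
time: 4.9
ee_pos: [589.5, -15.6, 171.1]
tool_rot: [[0.984, -0.001, -0.178], [0.178, -0.0, 0.984], [-0.001, -1.0, -0.0]]
ft_force: [-2.4, -1.3, 5.4]
gripper_width: -0.3
```

arm_command([
  [-0.15, 0.28, 0],
  [-0.14, 0.28, 0],
  [-0.14, 0.28, 0],
  [-0.13, 0.28, 0],
  [-0.12, 0.28, 0],
], yaw=[0, 0, 0, 0, 0])

```text
time: 5.4
ee_pos: [583.1, -16.6, 156.9]
tool_rot: [[0.984, -0.0, -0.178], [0.178, -0.0, 0.984], [-0.0, -1.0, 0.0]]
ft_force: [-1.1, 0.1, 3.4]
gripper_width: -0.1
```

```bash
python3 st.py wrist:w5 side:s5;  python3 -c "
import cv2
im=cv2.imread('pics/s5.png')[40:240,200:400];cv2.imwrite('pics/s5c.png',cv2.convertScaleAbs(cv2.resize(im,None,fx=3,fy=3,interpolation=2),alpha=1.6))"
```

```text
t 5.4 case xyz -42.8 0.7 156.9 F [-1.12  0.14  3.36] w -0.1
[[0.984, -0.0, -0.178], [0.178, -0.0, 0.984], [-0.0, -1.0, 0.0]] [-0.07  0.15  1.88 -0.    1.11 -1.82]
```

View pics/s5c.png

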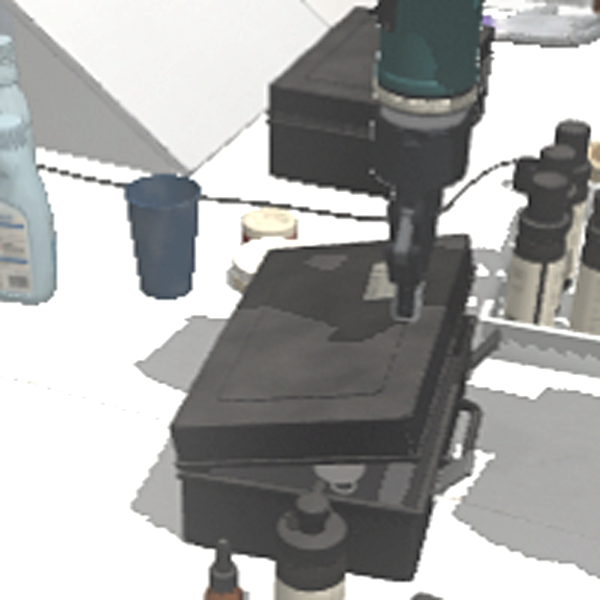

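View pics/w5.png

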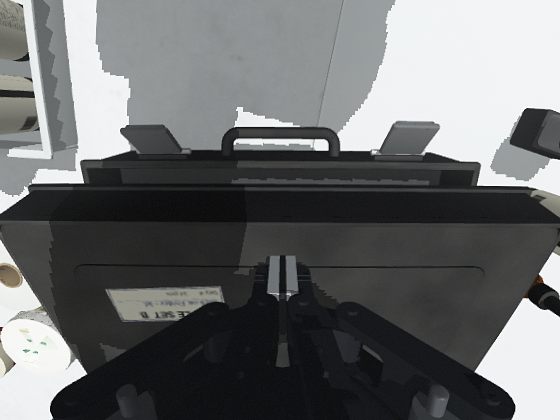

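arm_command([
  [-0.12, 0.25, 0],
  [-0.12, 0.25, 0],
  [-0.11, 0.25, 0],
  [-0.1, 0.25, 0],
  [-0.1, 0.25, 0],
  [-0.09, 0.25, 0],
  [-0.09, 0.25, 0],
  [-0.08, 0.25, 0],
  [-0.08, 0.2, 0],
  [-0.06, 0.2, 0],
], yaw=[0, 0, 0, 0, 0, 0, 0, 0, 0, 0])

```text
time: 6.5
ee_pos: [573.9, -18.2, 133.1]
tool_rot: [[0.984, -0.0, -0.178], [0.178, 0.0, 0.984], [-0.0, -1.0, 0.0]]
ft_force: [-0.1, 1.8, 3.0]
gripper_width: 0.2
```

arm_command([
  [-0.05, 0.15, 0],
  [-0.05, 0.15, 0],
  [-0.05, 0.15, 0],
  [-0.05, 0.15, 0],
], yaw=[0, 0, 0, 0])

```text
time: 6.9
ee_pos: [572.1, -18.6, 127.2]
tool_rot: [[0.984, 0.0, -0.178], [0.178, 0.0, 0.984], [0.0, -1.0, 0.0]]
ft_force: [0.5, 1.4, 2.8]
gripper_width: -0.1
```

```bash
python3 st.py wrist:w6 side:s6;  python3 -c "
import cv2
im=cv2.imread('pics/s6.png')[40:240,200:400];cv2.imwrite('pics/s6c.png',cv2.convertScaleAbs(cv2.resize(im,None,fx=3,fy=3,interpolation=2),alpha=1.6))"
```

```text
t 6.9 case xyz -54.0 0.7 127.2 F [0.51 1.42 2.85] w -0.1
[[0.984, 0.0, -0.178], [0.178, 0.0, 0.984], [0.0, -1.0, 0.0]] [-0.08  0.16  1.93  0.    1.05 -1.83]
```

View pics/s6c.png

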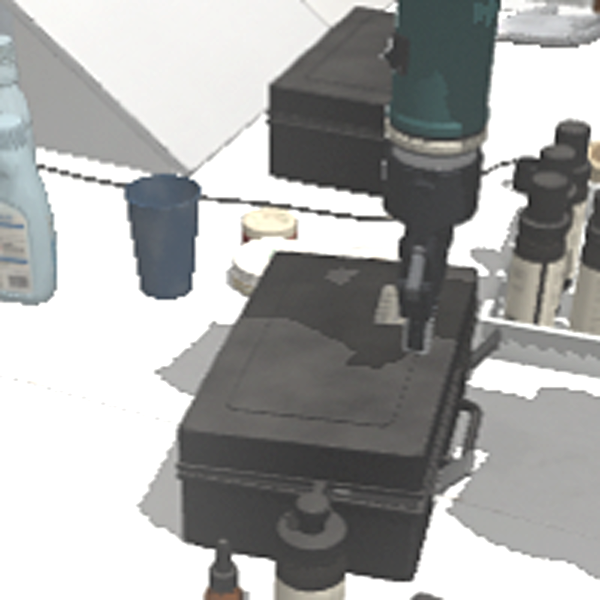

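arm_command([
  [-0.03, 0.13, 0],
  [-0.03, 0.13, 0],
  [-0.03, 0.13, 0],
  [-0.03, 0.13, 0],
  [-0.03, 0.13, 0],
  [-0.02, 0.1, 0],
], yaw=[0, 0, 0, 0, 0, 0])

```text
time: 7.6
ee_pos: [570.2, -18.9, 119.6]
tool_rot: [[0.984, -0.0, -0.178], [0.178, 0.0, 0.984], [-0.0, -1.0, 0.0]]
ft_force: [-1.4, 1.3, 3.9]
gripper_width: -0.1
```

arm_command([
  [0, 0.1, 0],
  [0, 0.1, 0],
], yaw=[0, 0])

```text
time: 7.8
ee_pos: [569.8, -19.0, 118.0]
tool_rot: [[0.984, -0.001, -0.178], [0.178, -0.0, 0.984], [-0.001, -1.0, 0.0]]
ft_force: [-6.0, 1.0, 10.4]
gripper_width: 0.1
```

arm_command([
  [0, 0.07, 0],
  [0, 0, 0],
], yaw=[0, 0])

```text
time: 8.0
ee_pos: [569.8, -19.0, 118.0]
tool_rot: [[0.984, -0.001, -0.178], [0.178, -0.0, 0.984], [-0.001, -1.0, 0.0]]
ft_force: [-5.7, 1.4, 10.0]
gripper_width: 0.3
```

```bash
python3 st.py wrist:w7 side:s7;  python3 -c "
import cv2
im=cv2.imread('pics/s7.png')[90:240,240:400];cv2.imwrite('pics/s7c.png',cv2.convertScaleAbs(cv2.resize(im,None,fx=4,fy=4,interpolation=2),alpha=1.6))"
```

```text
t 8.0 case xyz -56.3 0.7 118.0 F [-5.69  1.43 10.01] w 0.3
[[0.984, -0.001, -0.178], [0.178, -0.0, 0.984], [-0.001, -1.0, 0.0]] [-0.08  0.17  1.94 -0.    1.03 -1.83]
```

View pics/s7c.png

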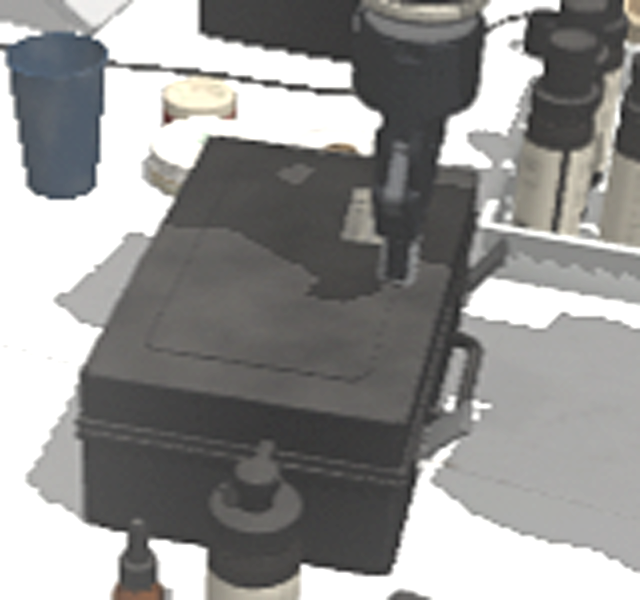

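View pics/w7.png

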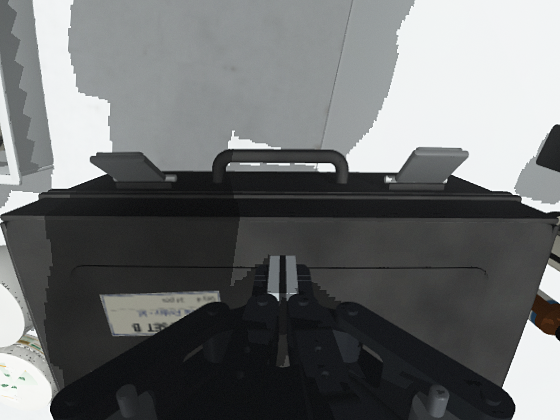

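arm_command([
  [-0.1, 0.1, 0],
  [-0.1, 0.1, 0],
  [0, 0, 0],
], yaw=[0, 0, 0])

```text
time: 8.4
ee_pos: [569.8, -19.0, 118.0]
tool_rot: [[0.984, 0.003, -0.178], [0.178, 0.0, 0.984], [0.003, -1.0, -0.0]]
ft_force: [-4.1, 3.0, 16.1]
gripper_width: -0.2
```

arm_command([
  [0, -1, 0],
  [0, -2, 0],
  [0, -2, 0],
  [0, -1, 0],
  [-2, 0, 2],
  [-3, 0, 3],
  [-3, 0, 3],
  [-1.5, 0, 1.4],
  [0, 0, 0],
], yaw=[0, 0, 0, 0, 0, 0, 0, 0, 0])

```text
time: 9.3
ee_pos: [455.6, 57.1, 174.2]
tool_rot: [[0.984, -0.002, -0.18], [0.18, -0.0, 0.984], [-0.002, -1.0, 0.0]]
ft_force: [0.3, -0.3, 0.6]
gripper_width: 0.1
```

```bash
python3 st.py wrist:w8 side:s8
```

```text
t 9.3 case xyz -155.7 95.4 174.2 F [ 0.35 -0.33  0.59] w 0.1
[[0.984, -0.002, -0.18], [0.18, -0.0, 0.984], [-0.002, -1.0, 0.0]] [ 0.07 -0.11  2.11 -0.    1.14 -1.68]
```

View pics/w8.png

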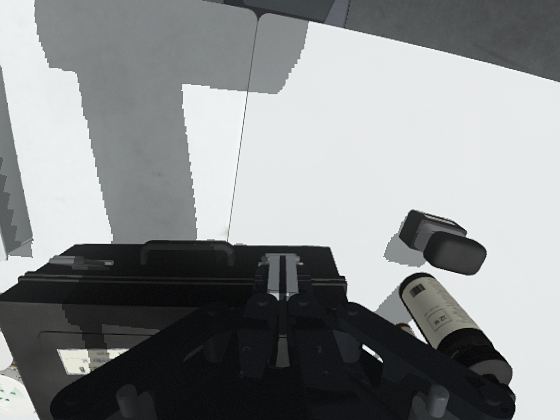

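View pics/s8.png

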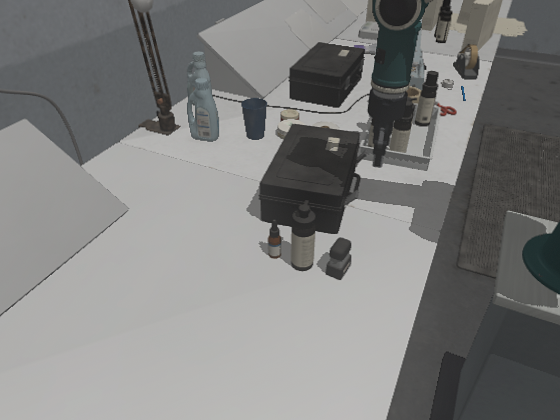

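arm_command([
  [0, 2, 0],
  [0, 2, 0],
  [0, 2, 0],
  [0, 2, 0],
  [0, 1, 0],
  [0, 0, 0],
], yaw=[0, 0, 0, 0, 0, 0])

```text
time: 10.0
ee_pos: [457.6, 55.6, 83.4]
tool_rot: [[0.984, -0.003, -0.177], [0.177, -0.0, 0.984], [-0.003, -1.0, 0.0]]
ft_force: [0.4, -0.3, -0.3]
gripper_width: -0.2
```

```bash
python3 st.py side:s9;  python3 -c "
import cv2
im=cv2.imread('pics/s9.png')[90:240,260:420];cv2.imwrite('pics/s9c.png',cv2.convertScaleAbs(cv2.resize(im,None,fx=4,fy=4,interpolation=2),alpha=1.6))"
```

```text
t 10.0 case xyz -154.0 93.5 83.4 F [ 0.44 -0.34 -0.34] w -0.2
[[0.984, -0.003, -0.177], [0.177, -0.0, 0.984], [-0.003, -1.0, 0.0]] [ 0.07  0.01  2.19 -0.    0.95 -1.68]
```

View pics/s9c.png

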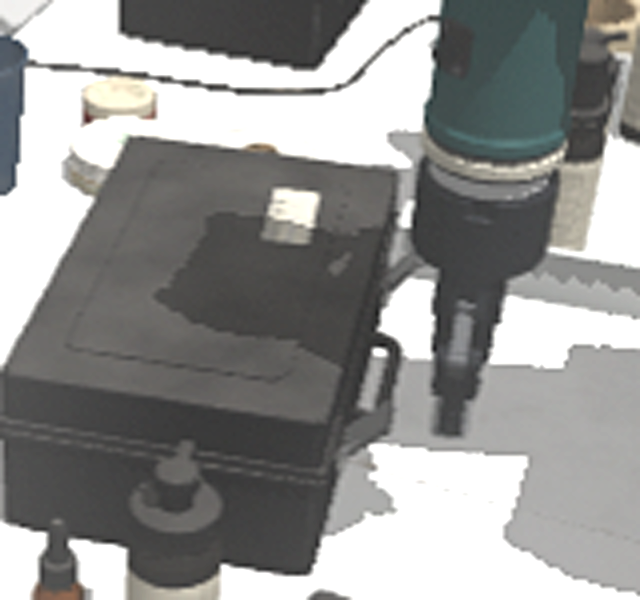

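arm_command([
  [0.5, 0, 0],
  [0.5, 0, 0],
  [0.5, 0, 0],
  [0.4, 0, 0],
  [0.3, 0, 0],
  [0.3, 0, 0],
  [0.3, 0, 0],
  [0.3, 0, 0],
], yaw=[0, 0, 0, 0, 0, 0, 0, 0])

```text
time: 10.85
ee_pos: [482.2, 60.7, 84.9]
tool_rot: [[0.984, -0.015, -0.179], [0.179, -0.003, 0.984], [-0.016, -1.0, 0.0]]
ft_force: [-24.6, -5.7, 25.1]
gripper_width: 0.1
```

arm_command([
  [0.25, 0, 0],
  [0.25, 0, 0],
  [0.25, 0, 0],
], yaw=[0, 0, 0])

```text
time: 11.15
ee_pos: [484.5, 61.1, 85.9]
tool_rot: [[0.983, -0.027, -0.179], [0.179, -0.005, 0.984], [-0.027, -1.0, 0.0]]
ft_force: [-41.3, -7.4, 51.5]
gripper_width: 0.2
```

```bash
python3 st.py side:s10;  python3 -c "
import cv2
im=cv2.imread('pics/s10.png')[90:240,260:420];cv2.imwrite('pics/s10c.png',cv2.convertScaleAbs(cv2.resize(im,None,fx=4,fy=4,interpolation=2),alpha=1.6))"
```

```text
t 11.15 case xyz -126.5 94.3 85.9 F [-41.32  -7.39  51.53] w 0.2
[[0.983, -0.027, -0.179], [0.179, -0.005, 0.984], [-0.027, -1.0, 0.0]] [ 0.08  0.07  2.12 -0.    0.98 -1.67]
```

View pics/s10c.png

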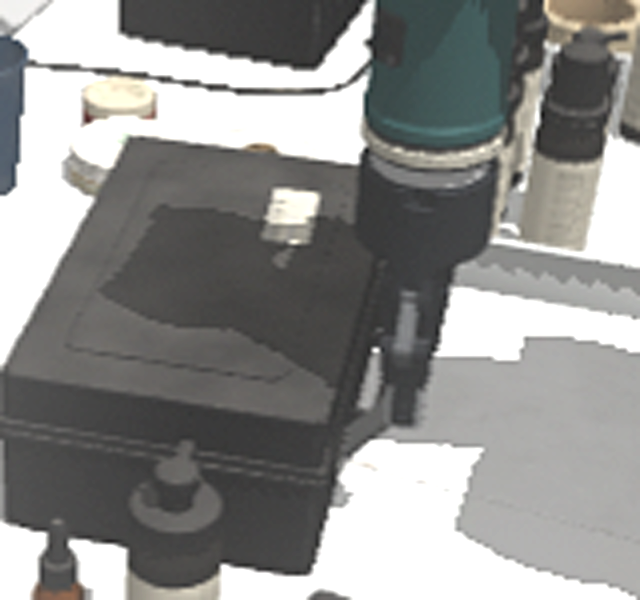

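arm_command([
  [-0.5, 0, 0],
  [-1, 0, 0],
  [-1, 0, 0],
  [-1, 0, 0],
  [-1, 0, 0],
  [0, 0, 0],
], yaw=[0, 0, 0, 0, 0, 0])

```text
time: 11.8
ee_pos: [450.0, 54.9, 84.4]
tool_rot: [[0.984, -0.002, -0.178], [0.178, -0.0, 0.984], [-0.002, -1.0, 0.0]]
ft_force: [0.5, 0.5, -0.5]
gripper_width: -0.1
```

```bash
python3 st.py side:s11 scene:c11;  python3 -c "
import cv2
im=cv2.imread('pics/s11.png')[90:240,240:400];cv2.imwrite('pics/s11c.png',cv2.convertScaleAbs(cv2.resize(im,None,fx=4,fy=4,interpolation=2),alpha=2))
im=cv2.imread('pics/c11.png')[120:260,260:420];cv2.imwrite('pics/c11c.png',cv2.convertScaleAbs(cv2.resize(im,None,fx=5,fy=5,interpolation=2),alpha=2))"
```

```text
t 11.8 case xyz -161.6 94.2 84.4 F [ 0.47  0.49 -0.46] w -0.1
[[0.984, -0.002, -0.178], [0.178, -0.0, 0.984], [-0.002, -1.0, 0.0]] [ 0.07 -0.01  2.21 -0.    0.95 -1.68]
```

View pics/s11c.png

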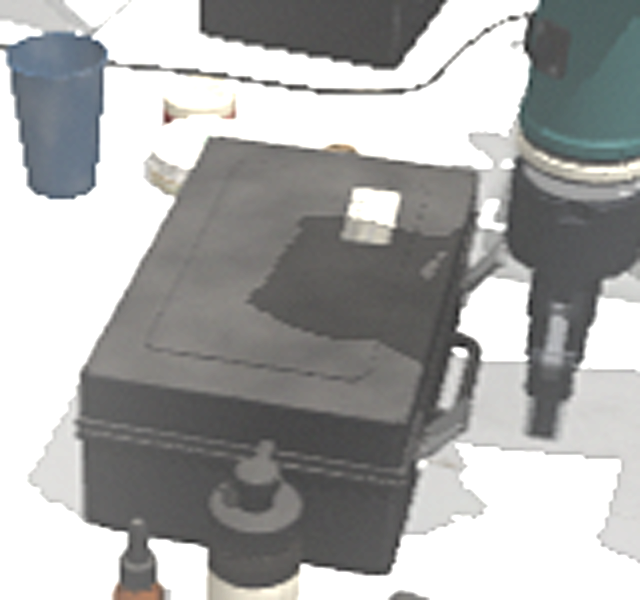

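View pics/c11c.png

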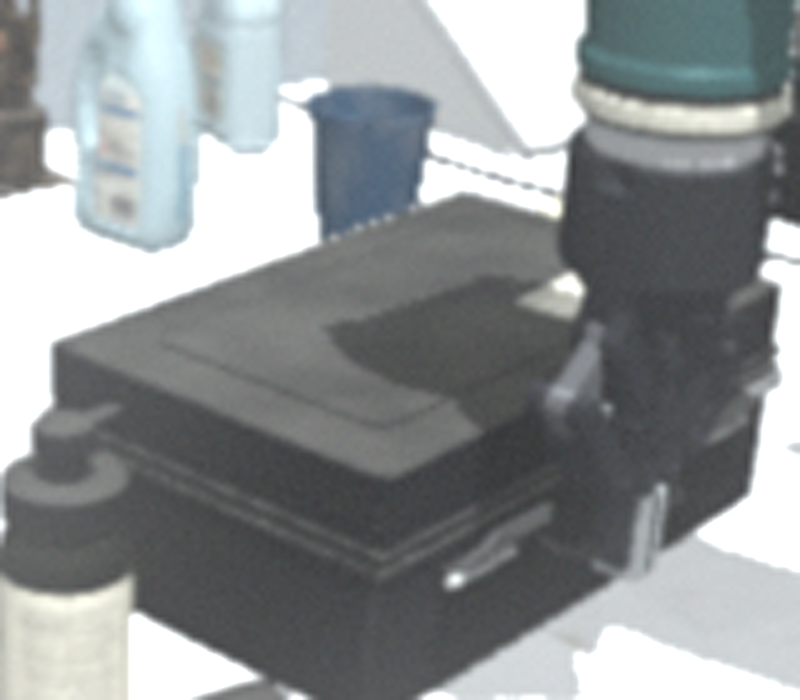

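arm_command([
  [0, 0.5, 0],
  [0, 0.5, 0],
  [0.7, 0, 0],
  [0.7, 0, 0],
  [0.6, 0, 0],
  [0, 0, 0],
], yaw=[0, 0, 0, 0, 0, 0])

```text
time: 12.5
ee_pos: [473.1, 58.9, 75.5]
tool_rot: [[0.984, 0.001, -0.178], [0.178, 0.0, 0.984], [0.001, -1.0, -0.0]]
ft_force: [0.4, 0.0, -0.1]
gripper_width: 0.0
```

Now at case x ≈ -138. Creep in.

arm_command([
  [0.25, 0, 0],
  [0.25, 0, 0],
  [0.25, 0, 0],
], yaw=[0, 0, 0])

```text
time: 12.8
ee_pos: [478.9, 60.0, 75.1]
tool_rot: [[0.984, 0.0, -0.178], [0.178, 0.0, 0.984], [0.0, -1.0, 0.0]]
ft_force: [0.4, 0.6, 0.3]
gripper_width: 0.2
```

arm_command([
  [0.25, 0, 0],
  [0.25, 0, 0],
  [0.25, 0, 0],
], yaw=[0, 0, 0])

```text
time: 13.1
ee_pos: [485.4, 61.2, 74.9]
tool_rot: [[0.984, -0.002, -0.178], [0.178, -0.0, 0.984], [-0.002, -1.0, 0.0]]
ft_force: [-3.4, 0.5, 3.4]
gripper_width: 0.1
```

```bash
python3 st.py side:s12 wrist:w12 scene:c12;  python3 -c "
import cv2
im=cv2.imread('pics/s12.png')[140:220,300:400];cv2.imwrite('pics/s12c.png',cv2.convertScaleAbs(cv2.resize(im,None,fx=7,fy=7,interpolation=2),alpha=2.5))
im=cv2.imread('pics/c12.png')[180:260,320:420];cv2.imwrite('pics/c12c.png',cv2.convertScaleAbs(cv2.resize(im,None,fx=7,fy=7,interpolation=2),alpha=2.5))
im=cv2.imread('pics/w12.png')[170:320,140:400];cv2.imwrite('pics/w12c.png',cv2.convertScaleAbs(cv2.resize(im,None,fx=3,fy=3,interpolation=2),alpha=2.5))"
```

```text
t 13.1 case xyz -125.6 94.3 74.9 F [-3.42  0.51  3.44] w 0.1
[[0.984, -0.002, -0.178], [0.178, -0.0, 0.984], [-0.002, -1.0, 0.0]] [ 0.07  0.07  2.14 -0.    0.93 -1.68]
```

View pics/s12c.png

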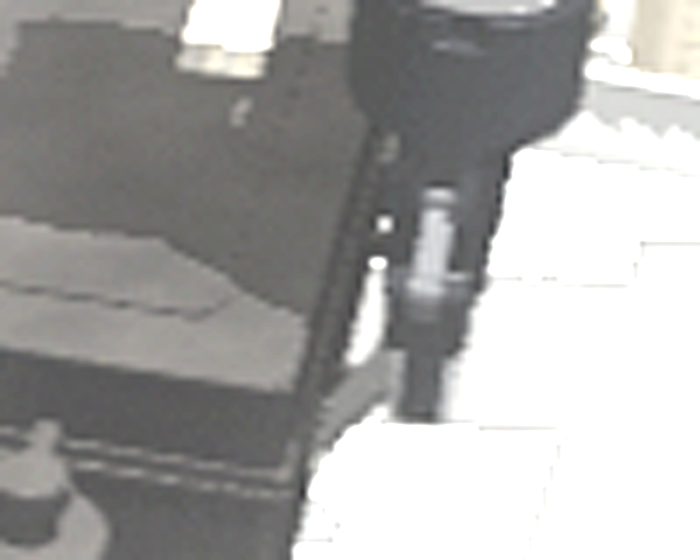

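View pics/w12c.png

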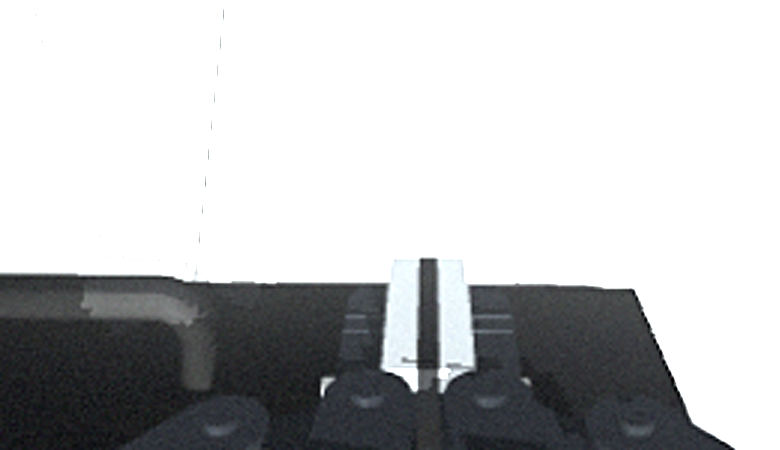

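View pics/c12c.png

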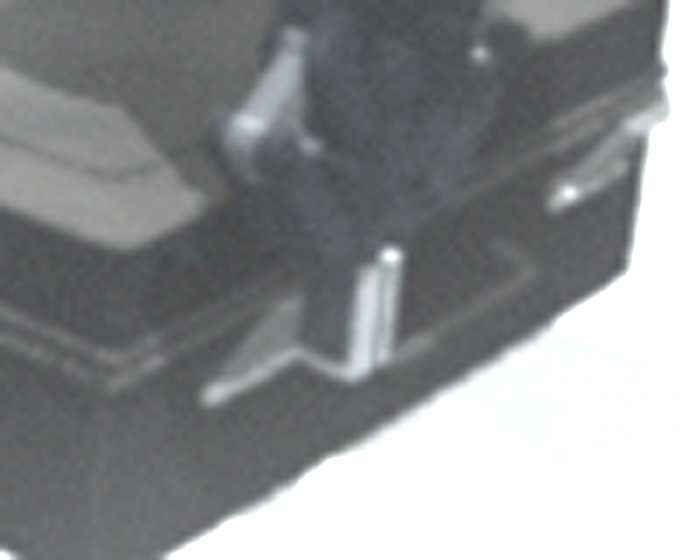

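arm_command([
  [0.2, 0, 0],
  [0.2, 0, 0],
  [0.2, 0, 0],
], yaw=[0, 0, 0])

```text
time: 13.55
ee_pos: [492.5, 62.5, 75.1]
tool_rot: [[0.984, 0.0, -0.178], [0.178, 0.0, 0.984], [0.0, -1.0, -0.0]]
ft_force: [-2.3, -0.4, 1.3]
gripper_width: -0.3
```

arm_command([
  [0.2, 0, 0],
  [0.2, 0, 0],
  [0.2, 0, 0],
], yaw=[0, 0, 0])

```text
time: 13.85
ee_pos: [498.4, 63.5, 75.1]
tool_rot: [[0.984, 0.0, -0.178], [0.178, 0.0, 0.984], [0.0, -1.0, -0.0]]
ft_force: [-0.4, -0.4, 1.3]
gripper_width: 0.1
```

arm_command([
  [0.15, 0, 0],
  [0.15, 0, 0],
], yaw=[0, 0])

```text
time: 14.05
ee_pos: [501.2, 64.0, 75.1]
tool_rot: [[0.984, 0.0, -0.178], [0.178, 0.0, 0.984], [0.0, -1.0, 0.0]]
ft_force: [-1.8, -0.1, 1.1]
gripper_width: -0.2
```

```bash
python3 st.py side:s13 scene:c13;  python3 -c "
import cv2
im=cv2.imread('pics/s13.png')[140:220,300:400];cv2.imwrite('pics/s13c.png',cv2.convertScaleAbs(cv2.resize(im,None,fx=7,fy=7,interpolation=2),alpha=2.5))
im=cv2.imread('pics/c13.png')[180:260,320:420];cv2.imwrite('pics/c13c.png',cv2.convertScaleAbs(cv2.resize(im,None,fx=7,fy=7,interpolation=2),alpha=2.5))"
```

```text
t 14.05 case xyz -109.5 94.3 75.1 F [-1.82 -0.12  1.13] w -0.2
[[0.984, 0.0, -0.178], [0.178, 0.0, 0.984], [0.0, -1.0, 0.0]] [ 0.08  0.1   2.11  0.    0.93 -1.67]
```

View pics/s13c.png

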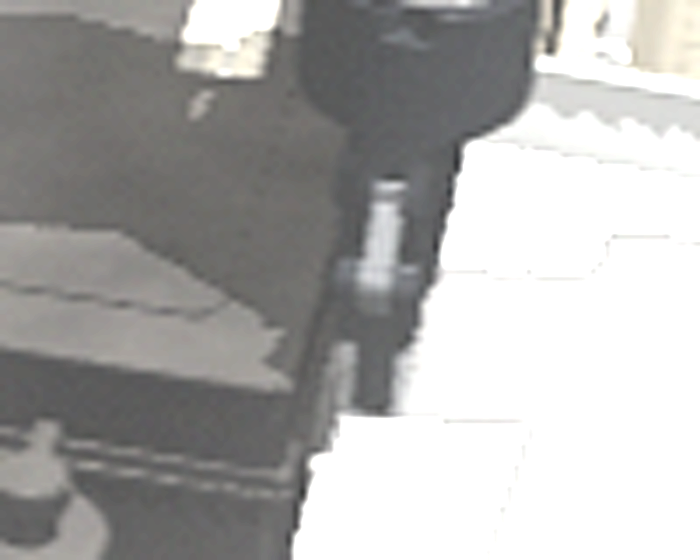

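View pics/c13c.png

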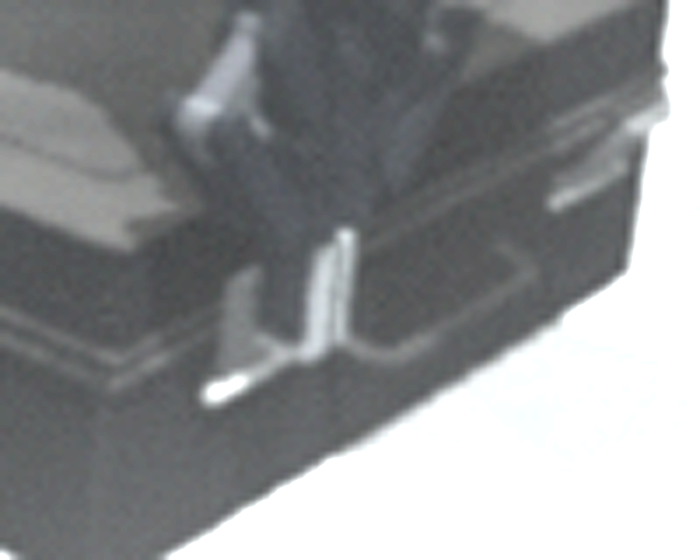

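arm_command([
  [0.15, 0, 0],
  [0.15, 0, 0],
], yaw=[0, 0])

```text
time: 14.35
ee_pos: [502.2, 64.2, 74.8]
tool_rot: [[0.984, -0.004, -0.178], [0.178, -0.001, 0.984], [-0.004, -1.0, 0.0]]
ft_force: [-8.2, -1.6, 6.4]
gripper_width: -0.0
```

arm_command([
  [-1, 0, 0],
  [-2, 0, 0],
  [-2, 0, 0],
  [0, -2, 0],
  [0, -3, 0],
  [0, -3, 0],
  [0, -3, 0],
  [0, 0, -3],
  [0, 0, -3],
  [0, 0, -3],
], yaw=[0, 0, 0, 0, 0, 0, 0, 0, 0, 0])

```text
time: 15.35
ee_pos: [471.2, -33.7, 185.8]
tool_rot: [[0.984, 0.003, -0.179], [0.179, -0.0, 0.984], [0.003, -1.0, -0.001]]
ft_force: [0.9, 0.5, -0.6]
gripper_width: -0.0
```

```bash
python3 st.py side:s14 scene:c14 wrist:w14;  python3 -c "
import cv2
im=cv2.imread('pics/s14.png')[90:240,240:400];cv2.imwrite('pics/s14c.png',cv2.convertScaleAbs(cv2.resize(im,None,fx=4,fy=4,interpolation=2),alpha=2.3))
im=cv2.imread('pics/c14.png')[160:260,310:420];cv2.imwrite('pics/c14c.png',cv2.convertScaleAbs(cv2.resize(im,None,fx=6,fy=6,interpolation=2),alpha=2.5))
im=cv2.imread('pics/w14.png');cv2.imwrite('pics/w14c.png',cv2.convertScaleAbs(im,alpha=2.0))"
```

```text
t 15.35 case xyz -156.0 3.2 185.8 F [ 0.93  0.47 -0.57] w -0.0
[[0.984, 0.003, -0.179], [0.179, -0.0, 0.984], [0.003, -1.0, -0.001]] [-0.12 -0.09  2.08  0.    1.16 -1.88]
```

View pics/s14c.png

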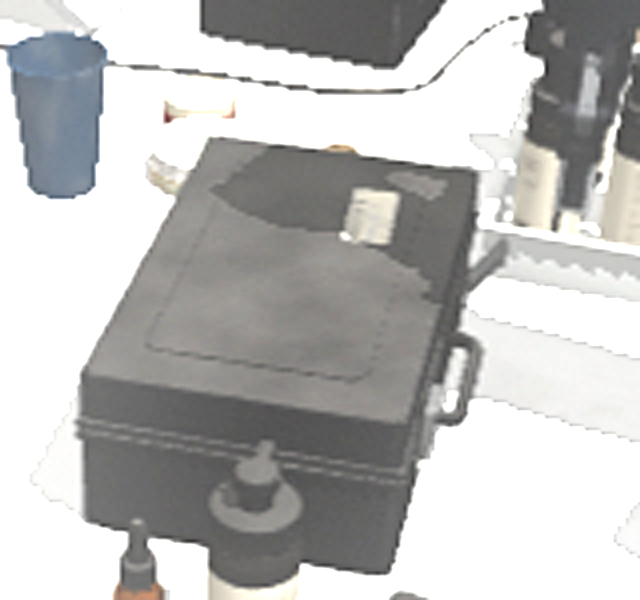

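View pics/c14c.png

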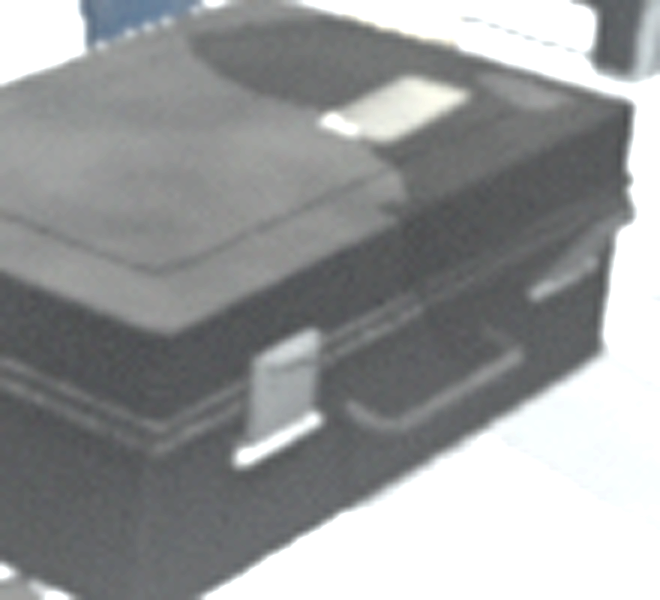

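View pics/w14c.png

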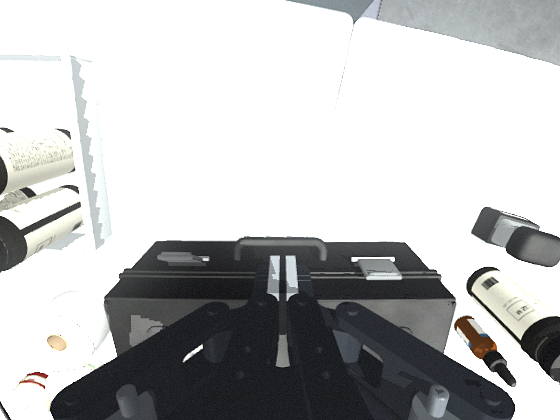

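```bash
cat > chk.py <<'E'
from h import *
from cell import viewer
p=np.load("p.npy")
import sys
for n in("scene","side","wrist"):
    c=viewer.calibration(n)
    for sy in(1,-1):
        for a in(0,.1,.2,.3,.6,.8):print(n,sy,a,proj(c,c2w(p,latch(a,sy))).round(1).tolist())
E
python3 chk.py
```

```text
scene 1 0 [[361.3, 229.8], [351.5, 235.3], [362.7, 215.7], [352.7, 221.0]]
scene 1 0.1 [[361.3, 229.9], [351.5, 235.4], [364.0, 216.4], [354.0, 221.6]]
scene 1 0.2 [[361.3, 229.9], [351.4, 235.4], [365.3, 217.1], [355.3, 222.5]]
scene 1 0.3 [[361.3, 230.0], [351.4, 235.5], [366.5, 218.1], [356.6, 223.4]]
scene 1 0.6 [[361.2, 230.1], [351.3, 235.6], [369.8, 221.5], [359.9, 227.0]]
scene 1 0.8 [[361.1, 230.2], [351.2, 235.7], [371.5, 224.2], [361.7, 229.8]]
scene -1 0 [[408.2, 203.4], [400.7, 207.6], [410.0, 190.7], [402.5, 194.7]]
scene -1 0.1 [[408.2, 203.4], [400.7, 207.7], [411.3, 191.2], [403.7, 195.2]]
scene -1 0.2 [[408.2, 203.5], [400.7, 207.7], [412.5, 191.8], [404.9, 195.9]]
scene -1 0.3 [[408.1, 203.5], [400.6, 207.8], [413.6, 192.6], [406.1, 196.7]]
scene -1 0.6 [[408.0, 203.6], [400.5, 207.9], [416.6, 195.5], [409.1, 199.7]]
scene -1 0.8 [[408.0, 203.7], [400.5, 207.9], [418.2, 197.9], [410.8, 202.1]]
side 1 0 [[349.1, 197.2], [346.9, 205.4], [350.3, 186.2], [348.1, 194.3]]
side 1 0.1 [[349.1, 197.3], [346.9, 205.5], [351.7, 186.5], [349.5, 194.6]]
side 1 0.2 [[349.0, 197.
[... 965 characters left out ...]
2]]
wrist 1 0.3 [[355.3, 256.7], [388.5, 256.7], [364.4, 263.8], [401.6, 263.6]]
wrist 1 0.6 [[355.2, 256.7], [388.3, 256.7], [364.0, 252.7], [401.0, 252.6]]
wrist 1 0.8 [[355.1, 256.8], [388.2, 256.7], [363.2, 245.7], [399.9, 245.7]]
wrist -1 0 [[167.8, 256.1], [201.0, 256.4], [154.7, 273.2], [191.7, 273.7]]
wrist -1 0.1 [[167.9, 256.0], [201.1, 256.3], [154.4, 269.9], [191.4, 270.3]]
wrist -1 0.2 [[167.9, 256.0], [201.1, 256.2], [154.1, 266.4], [191.2, 266.8]]
wrist -1 0.3 [[168.0, 255.9], [201.2, 256.2], [154.0, 262.8], [191.2, 263.2]]
wrist -1 0.6 [[168.2, 255.9], [201.3, 256.2], [154.8, 251.8], [191.7, 252.1]]
wrist -1 0.8 [[168.3, 256.0], [201.3, 256.3], [156.0, 244.8], [192.6, 245.1]]
```

arm_command([
  [0, 0, -3],
  [0, 0, -3],
  [0, 0, -3],
  [0, 0, -0.8],
  [0, 3, 0],
  [0, 3, 0],
  [0, 3, 0],
  [0, 2, 0],
  [0, 0, 0],
  [0, 0, 0],
], yaw=[0, 0, 0, 0, 0, 0, 0, 0, 0, 0])

```text
time: 16.5
ee_pos: [488.1, -128.4, 75.1]
tool_rot: [[0.984, -0.001, -0.179], [0.179, 0.001, 0.984], [-0.001, -1.0, 0.001]]
ft_force: [-1.1, 0.6, -0.5]
gripper_width: -0.1
```

```bash
python3 st.py side:s15;  python3 -c "
import cv2
im=cv2.imread('pics/s15.png')[90:240,260:420];cv2.imwrite('pics/s15c.png',cv2.convertScaleAbs(cv2.resize(im,None,fx=4,fy=4,interpolation=2),alpha=2.3))"
```

```text
t 16.5 case xyz -155.8 -92.9 75.1 F [-1.11  0.62 -0.47] w -0.1
[[0.984, -0.001, -0.179], [0.179, 0.001, 0.984], [-0.001, -1.0, 0.001]] [-0.31  0.1   2.11  0.    0.93 -2.06]
```

View pics/s15c.png

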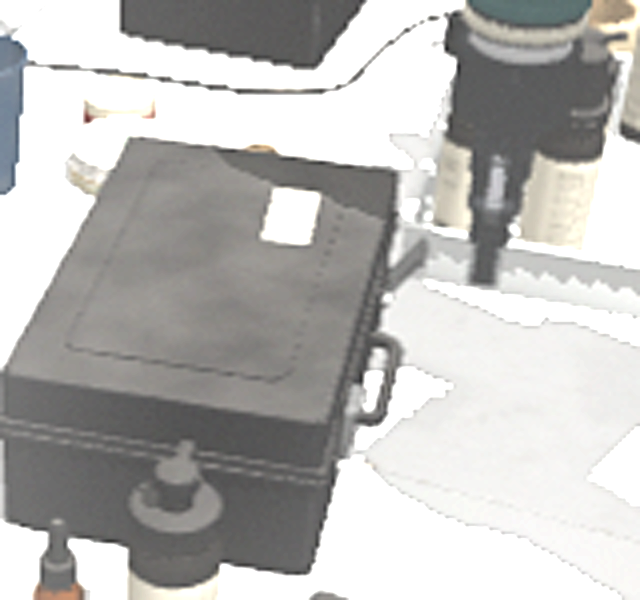

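arm_command([
  [0.7, 0, -0.1],
  [0.7, 0, 0],
  [0.6, 0, 0],
  [0.25, 0, 0],
  [0.2, 0, 0],
], yaw=[0, 0, 0, 0, 0])

```text
time: 17.05
ee_pos: [513.1, -125.9, 75.3]
tool_rot: [[0.984, 0.0, -0.178], [0.178, -0.0, 0.984], [0.0, -1.0, -0.0]]
ft_force: [-0.3, -0.1, -0.4]
gripper_width: 0.2
```

arm_command([
  [0.25, 0, 0],
  [0.25, 0, 0],
  [0.2, 0, 0],
], yaw=[0, 0, 0])

```text
time: 17.35
ee_pos: [518.8, -124.7, 74.9]
tool_rot: [[0.984, -0.002, -0.178], [0.178, 0.0, 0.984], [-0.002, -1.0, 0.0]]
ft_force: [-2.9, -1.4, 2.1]
gripper_width: -0.1
```

arm_command([
  [0.2, 0, 0],
  [0.2, 0, 0],
  [0.2, 0, 0],
], yaw=[0, 0, 0])

```text
time: 17.65
ee_pos: [525.4, -123.7, 75.1]
tool_rot: [[0.984, -0.0, -0.178], [0.178, 0.0, 0.984], [0.0, -1.0, 0.0]]
ft_force: [-2.2, 0.2, 1.0]
gripper_width: -0.2
```

arm_command([
  [0.2, 0, 0],
  [0.2, 0, 0],
  [0.2, 0, 0],
], yaw=[0, 0, 0])

```text
time: 17.95
ee_pos: [531.5, -122.6, 75.1]
tool_rot: [[0.984, 0.0, -0.178], [0.178, -0.0, 0.984], [0.0, -1.0, -0.0]]
ft_force: [-1.5, 0.2, 1.1]
gripper_width: 0.0
```

arm_command([
  [0.15, 0, 0],
  [0.15, 0, 0],
  [0.15, 0, 0],
], yaw=[0, 0, 0])

```text
time: 18.25
ee_pos: [534.7, -122.0, 75.0]
tool_rot: [[0.984, -0.002, -0.179], [0.179, -0.0, 0.984], [-0.002, -1.0, 0.0]]
ft_force: [-7.0, -1.6, 6.8]
gripper_width: -0.3
```

arm_command([
  [-1, 0, 0],
  [-2, 0, 0],
  [-2, 0, 0],
  [0, -2, 0],
  [0, -3, 0],
  [0, -3, 0],
  [0, -3, 0],
  [0, 0, 3],
  [0, 0, 3],
  [0, 0, 3],
], yaw=[0, 0, 0, 0, 0, 0, 0, 0, 0, 0])

```text
time: 19.25
ee_pos: [470.3, -41.4, 185.5]
tool_rot: [[0.984, 0.002, -0.177], [0.177, 0.0, 0.984], [0.002, -1.0, -0.0]]
ft_force: [0.2, 0.9, 0.2]
gripper_width: 0.0
```

```bash
python3 st.py side:s16 scene:c16 wrist:w16;  python3 -c "
import cv2
im=cv2.imread('pics/s16.png')[90:240,240:400];cv2.imwrite('pics/s16c.png',cv2.convertScaleAbs(cv2.resize(im,None,fx=4,fy=4,interpolation=2),alpha=2.3))
im=cv2.imread('pics/c16.png')[160:260,310:420];cv2.imwrite('pics/c16c.png',cv2.convertScaleAbs(cv2.resize(im,None,fx=6,fy=6,interpolation=2),alpha=2.5))
im=cv2.imread('pics/w16.png')[220:340,90:470];cv2.imwrite('pics/w16c.png',cv2.convertScaleAbs(cv2.resize(im,None,fx=2,fy=2,interpolation=2),alpha=2.0))"; python3 chk.py | grep ' 0 '
```

```text
t 19.25 case xyz -158.2 -4.2 185.5 F [0.23 0.91 0.25] w 0.0
[[0.984, 0.002, -0.177], [0.177, 0.0, 0.984], [0.002, -1.0, -0.0]] [-0.14 -0.09  2.08  0.    1.16 -1.89]
scene 1 0 [[361.3, 229.8], [351.5, 235.3], [362.7, 215.7], [352.7, 221.0]]
scene -1 0 [[408.2, 203.4], [400.7, 207.6], [410.0, 190.7], [402.5, 194.7]]
side 1 0 [[349.1, 197.2], [346.9, 205.4], [350.3, 186.2], [348.1, 194.3]]
side -1 0 [[359.6, 157.6], [357.9, 164.0], [360.9, 147.2], [359.2, 153.5]]
wrist 1 0 [[361.3, 259.3], [394.4, 259.4], [370.4, 276.8], [407.1, 276.8]]
wrist -1 0 [[174.0, 257.6], [207.3, 258.1], [161.6, 275.0], [198.6, 275.5]]
```

View pics/s16c.png

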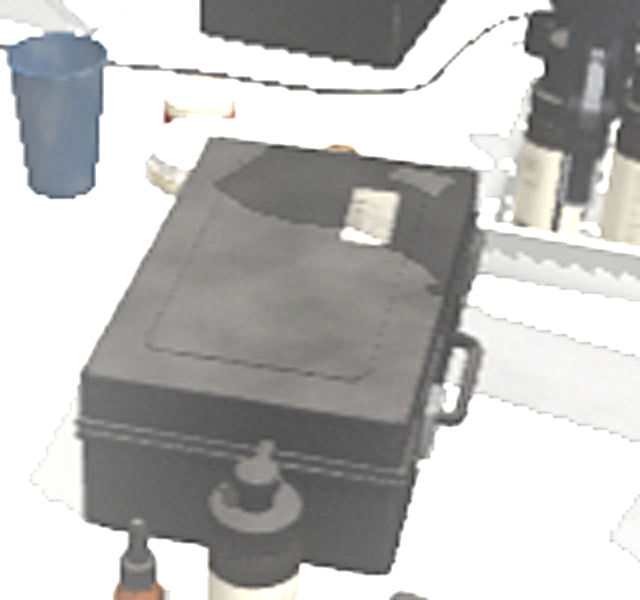

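View pics/c16c.png

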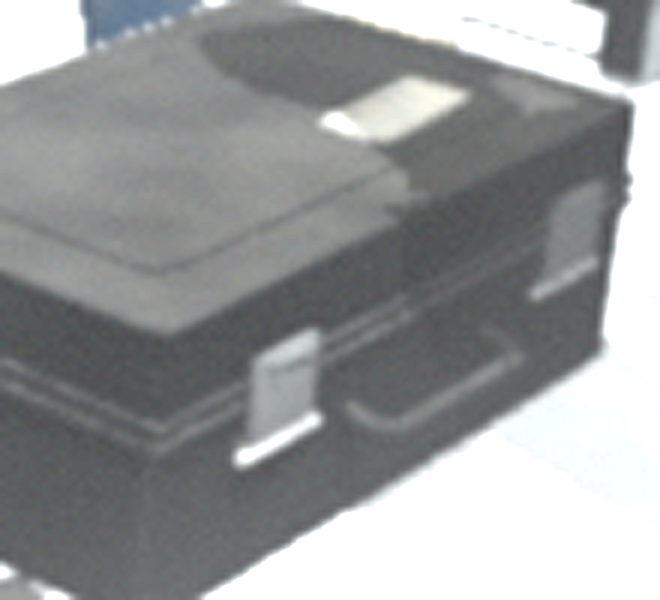

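View pics/w16c.png

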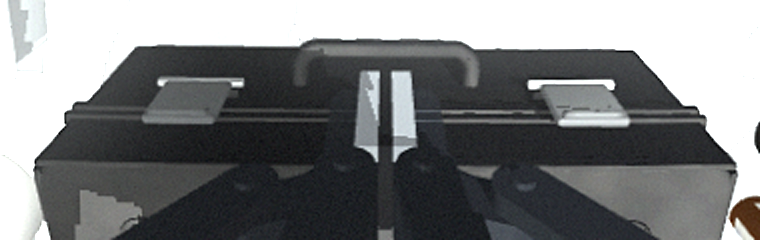

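arm_command([
  [0, -2, 0],
  [0, -2, 0],
  [0, -2, 0],
  [0, 0, 0],
  [0, 0, 0],
], yaw=[0, 0, 0, 0, 0])

```text
time: 19.9
ee_pos: [470.7, -42.8, 245.0]
tool_rot: [[0.984, 0.001, -0.178], [0.178, -0.0, 0.984], [0.001, -1.0, -0.0]]
ft_force: [1.2, -0.1, -0.1]
gripper_width: 0.1
```

```bash
python3 st.py; python3 - <<'E'
import cv2,numpy as np
# case/bystander stationarity: side view before latch work vs now
a=cv2.imread('pics/s8.png',0).astype(int);b=cv2.imread('pics/s16.png',0).astype(int)
for (x0,y0,x1,y1) in [(255,190,340,240),(262,205,355,280)]:
    A=np.float32(a[y0:y1,x0:x1]);B=np.float32(b[y0:y1,x0:x1]);print(cv2.phaseCorrelate(A,B),abs(A-B).max())
from cell import sign_off
print(sign_off())
E
```

```text
t 19.9 case xyz -158.1 -5.7 245.0 F [ 1.18 -0.11 -0.14] w 0.1
[[0.984, 0.001, -0.178], [0.178, -0.0, 0.984], [0.001, -1.0, -0.0]] [-0.14 -0.14  2.   -0.    1.27 -1.89]
((-0.008776522427901057, 0.018347603887626462), 0.9929719962014092) 3.0
((-0.005697978609738641, 0.5116726597407535), 0.9956276035308838) 4.0
the job is handed in; nothing more can be done
None
```

The lid is shut, both front latches look flat against the case, and the job was handed in at 19.9 s with the arm clear of everything.

- **Lid:** I closed it slowly with the shut fingertips. It stopped solidly at 118.0 mm, which is the shut height, under a 16 N press.
- **Latches:** I pushed in the left one, then the right one. Each stopped firmly at nearly the same depth (about -108.5 mm in the case's frame) with 7 to 8 N on the finger. In the last pictures both lie where shut latches should, to within a few pixels.
- **First try on the left latch failed:** the finger was too high and caught the latch's end. The wrist read about 41 N sideways and 51 N upward before I backed off. I went in about 10 mm lower and it closed with little force.
- **Surroundings:** the case and the bystanders did not move visibly. Side views taken before and after the latch work differ by at most 4 of 255 grey levels. One of the two shift estimates gave 0.5 pixel, which I put down to noise because the grey levels barely differ.

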